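Put a leaning board into the board dryer and switch it on

TASK

Take the green cutting board out of the wooden drainer and load it into the board dryer: tilt its lower edge into the slot in front of the two posts, then straighten it under the keepers until it stands fully down in the slot against the posts. Then press the blue key fully down, so that the red key pops up, and leave the yellow board where it stands.

Things in the scene. Friction and masses are not known exactly. Their poses are not given: they have to be found in the camera images.
- green_board_mid (a point): Centre of the green cutting board, a rigid plate 10 mm thick (x), 140 mm long (y), 110 mm high (z), about 0.16 kg. z points to its upper edge, 55 mm from here. At the start it stands on its lower edge in one of the drainer's bays, upper edge leaning 15 degrees to the drainer's -x (robot) side; it lifts out along its z. The upper edge can be pinched half-way along, between the dowels.
- yellow_board_mid (a point): Centre of the yellow cutting board, same size and axes as the green one, leaning the same way in the drainer's other bay, 110 mm in front of or behind the green one. It stays there.
- drainer: Wooden drainer, fixed, 215 mm deep (x), 132 mm wide (y); origin on the worktop under its centre. Its two bays, at x = -55 and +55 mm, hold one board each, lower edge 24 mm above the worktop, between four 8 mm dowels at y = +-50 mm that reach 66 mm up along the board.
- dryer: White board dryer, fixed, 186 mm wide (y); origin on the worktop under the slot. Its key side (-x) faces the robot and ends 129 mm in front of the origin, the back 60 mm behind it. Front deck 32 mm high; grey blower behind the slot 67 mm high, with open space above it between the posts.
- cradle: The dryer's slot. Origin: middle of the slot's floor, 20 mm above the worktop; z up along the posts, which lean back 5 degrees; y along the slot; x across it, from the keys to the posts. Slot 15 mm wide (x -7.5 to 7.5 mm), 154 mm long, 18 mm deep; front wall upright for 9 mm, then a 45 degree chamfer 9 mm wide. A seated board stands on the floor, its centre near x 2, y 0, z 55 mm.
- keeper_left (a point): Left black keeper: middle of its underside, 117 mm above the slot's floor, at cradle x = 0, y = +55 mm. It juts from the top of a steel post (front face at cradle x = +7.5 mm, flush with the slot's back wall) to x = -14 mm; 18 mm wide (y), 7 mm thick. It bars a board coming straight down.
- keeper_right (a point): Right black keeper, the same at y = -55 mm. A board leaning 15 to 25 degrees from the posts towards the keys clears both keepers if it slides down along its own plane, passing in front of them, until its foot is in the slot; it is then swung up under them (7 mm of room above it when fully down).
- start_key_top (a point): Centre of the top of the blue key, the right-hand one of two seen from the robot (dryer -y). Keys are 34 mm (x) by 32 mm (y), 50 mm apart along y, 95 mm in front of the slot; a raised key's top is 44 mm, a pressed one's 37 mm above the worktop. Keys are pressed straight down.
- start_key (a joint): Blue key (start): 0 = up, 0.007 m = fully down. Takes about 3 N to push and stays where it is left. The two keys are interlocked: pressing one down pushes the other up. Up at the start.
- stop_key (a joint): Red key (stop), the left-hand key (dryer +y): 0 = up, 0.007 m = down. Down at the start.

How it is judged:
On the way, in this order (a step that is already met when the one before it is completed fails the run):
1. the green board is seated in the dryer (x of green_board_mid in the frame of cradle between -0.0045 and 0.0045 m and y of green_board_mid in the frame of cradle between -0.012 and 0.012 m and z of green_board_mid in the frame of cradle between 0.051 and 0.058 m and angle between the z axis of green_board_mid and the z axis of cradle, either way round below 0.1 rad and angle between the y axis of green_board_mid and the y axis of cradle, either way round below 0.1 rad), for 0.2 s.
2. the blue key is down and the red key up (value of joint start_key above 0.0055 m and value of joint stop_key below 0.0015 m), for 0.2 s.
At the end, for the whole second after the job is handed in: The green board rests in the slot: centre 51 to 58 mm above its floor, within 4.5 mm of its middle across and 12 mm along, parallel to the posts within 0.1 rad. The blue key is at least 5.5 mm down, the red one within 1.5 mm of up, the yellow board within 25 mm of where it stood (all of step 1 and all of step 2 and linear speed of green_board below 0.01 m/s and distance of yellow_board_mid from where it was at the start of the episode below 0.025 m); the robot touches nothing.
It fails at once if the yellow board is moved by more than 25 mm (distance of yellow_board_mid from where it was at the start of the episode above 0.025 m).
It also fails if it takes over 61 s, if anything falls off the work surface, if the arm or the gripper's body presses on something with over 40 N, if the wrist force passes 120 N, or if a joint passes its speed limit or range.

ROBOT

A 6-joint arm with a two-finger parallel gripper is mounted at the origin on a cart in front of the work surface, level with it; the furniture and walls round the work are solid. World frame = base frame: x ahead of the robot, y to its left, z up, the work surface at z = 0. Lengths are in m, angles in rad, forces in N, time in s.
With the tool pointing down it reaches from about 0.275 to 0.875 m from the base axis. Payload 12.5 kg.
Tool frame: the origin (TCP) lies on the centre line of the jaws, within the pads' length; the fingertips stand r.finger_overhang ahead of it and the grasp point (between the pads) lies 3 mm ahead of it (r.finger_overhang is the distance from the TCP to the fingertips, in m); z points along the fingers, y is the line along which they close (so a half turn about z gives the same grasp; the last joint's range is limited). The gripper opens to 85 mm and grips with 20 to 120 N. Pads are 22 mm wide; open, the fingers measure 114 mm over their backs; the gripper's body (76 mm by 85 mm) begins 54 mm behind the grasp point. The pads swing forward as they close: fully open they stand 13 mm farther back than shut.
Start: joints at [-1.201, 0.351, 1.652, -0, 1.139, -0.085], TCP at [0.242, -0.494, 0.253] pointing down, gripper open.
Joint ranges: [-2.75, 2.75], [-0.79, 2.1], [0.01, 2.65], [-1.57, 4.71], [0.07, 3.14], [-2.87, 2.87]. Speed limits (rad/s): [2.22, 2.22, 2.79, 3.14, 3.14, 3.14].

INTERFACE

Orientations are given as a unit quaternion [x, y, z, w].
In Python, from cell import r, optics gives the robot as it stands. The module is installed in compiled form; this text tells all that it offers. Calls block until the motion is done:
- r.move_to(position, orientation): joint-space move of the TCP to a pose.
- r.move_linear(position, rot=None, vel=0.15): straight line of the TCP; rot=None keeps the orientation; vel is the mean speed in m/s.
- r.set_joints(angles): joint-space move.
- r.set_gripper(opening, squeeze=None): opening from 0.0 (shut) to 1.0 (fully open); squeeze is the grip in N (None keeps the last); returns when the fingers have stopped.
- r.sleep(seconds).
- r.inverse_kinematics(position, orientation): joint angles nearest the present ones, or None.
- optics.get_image(name): name is "side" or "top"; returns a dict with "pixels" (480x640x3 uint8, red, green, blue), "depth" (480x640 float32, m along the optical axis (not along the pixel's ray), 0 where there is no reading), "fx", "fy", "cx", "cy" (pixels), "camera_from_world" (4x4, takes a point from world to camera coordinates). Camera axes: x right, y down, z forward; pixel columns grow to the right and rows downward; lengths in m; the calibration is good to about 2 mm. A picture is of the moment at which its call begins.
A pose or a line that the arm cannot do raises r.PlanningError and nothing moves.
- r.hand_in(): hands the job in; it is judged then, once.
Readings, each from a call of its own:
- r.current_t(): time.
- r.current_q(): joint angles.
- r.current_qvel(): joint speeds.
- r.current_effort(): joint torques, N m.
- r.current_tool_pos(): TCP position.
- r.current_ee_rot(): TCP orientation.
- r.current_contact_force(): force on the tool from outside, world axes, zero at the start.
- r.current_torque(): the same for the moment, N m.
- r.current_opening(): opening from 0.0 (shut) to 1.0 (fully open).
- r.current_finger_force(): force on a finger pad.
Only numpy, scipy, OpenCV 4.12 (cv2) and the standard library are available. Lean on these libraries where they do the work, as an engineer would, in place of code of your own. Each camera call takes 0.05 s, during which the arm holds its last target. There are 200 camera calls.

## Working session

There is one attempt and no reset: what is moved stays moved. The work goes in short steps, each a Python script; the robot and the scene stay as the last script left them, time stands still between calls to the robot, and variables do not carry over. Pictures are saved under pics/ and viewed, at most 10 in all, crops included, and the job is handed in when it is done.

```bash
mkdir -p pics; ls
python3 - <<'E'
from cell import r, optics
import cv2, numpy as np, pickle
for n in("side","top"):
    d=optics.get_image(n); cv2.imwrite(f"pics/{n}0.png",d["pixels"][:,:,::-1]); pickle.dump(d,open(n+"0.pkl","wb"))
    print(n,d["fx"],d["cx"],d["cy"]); print(np.linalg.inv(d["camera_from_world"]).round(3))
print(r.finger_overhang,r.current_t(),r.current_ee_rot())
E
```

```text
pics
side 530.8916664471094 313.49345683082953 243.2406261768367
[[ 0.967 -0.2    0.16   0.392]
 [-0.256 -0.776  0.576 -0.443]
 [ 0.008 -0.598 -0.801  0.886]
 [ 0.     0.     0.     1.   ]]
top 469.72646727782563 317.83980824783316 244.05361739479125
[[ 0.012 -0.997  0.072  0.488]
 [-1.    -0.011  0.02   0.123]
 [-0.019 -0.072 -0.997  0.967]
 [ 0.     0.     0.     1.   ]]
0.022 0.1 [ 9.74246657e-01  2.25484355e-01 -8.03534941e-05 -5.01087322e-04]
```

View pics/side0.png

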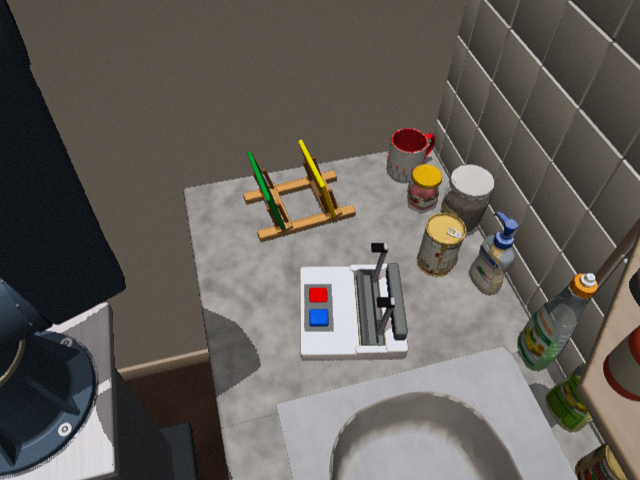

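View pics/top0.png

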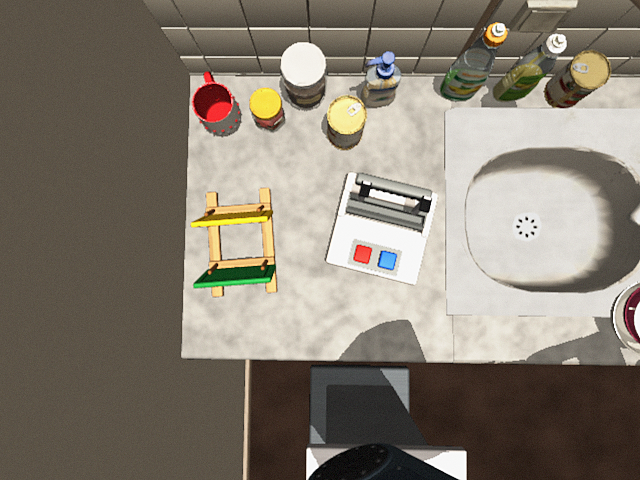

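The side view shows the green board at (265,190), yellow at (318,178), keys at (318,295/317) and keepers at (378,247) and (386,302). The top view shows the green board at (235,276), the dryer yawed about 12° around (385,225), and keys at (363,254) and (388,260).

```bash
cat > h.py <<'E'
import numpy as np, cv2
def cloud(d):
    z=d["depth"].astype(float); v,u=np.indices(z.shape)
    P=np.stack([(u-d["cx"])/d["fx"]*z,(v-d["cy"])/d["fy"]*z,z],-1)
    T=np.linalg.inv(d["camera_from_world"]); return P@T[:3,:3].T+T[:3,3], z>0
def hsv(d): return cv2.cvtColor(d["pixels"],cv2.COLOR_RGB2HSV)
def mask(d,c):
    H=hsv(d); lo,hi={"green":((50,120,40),(80,255,255)),"yellow":((24,150,60),(34,255,255)),"blue":((100,150,80),(125,255,255)),"red":((0,170,80),(6,255,255)),"white":((0,0,170),(180,30,255)),"black":((0,0,0),(180,255,40))}[c]
    return cv2.inRange(H,lo,hi)>0
E
cat > m.py <<'E'
import pickle; from h import *
def pca(p):
    c=p.mean(0); return c,np.linalg.svd(p-c,full_matrices=False)
for n in("side","top"):
    d=pickle.load(open(n+"0.pkl","rb")); P,ok=cloud(d); print("==",n)
    for c in("green","yellow"):
        m=mask(d,c)&ok&(P[...,0]>.3)&(P[...,0]<.65)&(P[...,1]>.15)&(P[...,2]>.02)&(P[...,2]<.2); p=P[m]
        C,(U,S,V)=pca(p); print(c,len(p),"min",p.min(0).round(3),"max",p.max(0).round(3),"n",V[2].round(3), "sv",(S/len(p)**.5).round(4))
        t=p[p[:,2]>np.percentile(p[:,2],99)-.006]
        C,(U,S,V)=pca(t); s=(t-C)@V[0]; a,b=np.percentile(s,[1,99]); print("  top edge mid",(C+V[0]*(a+b)/2).round(4),"dir",V[0].round(3),"len",(b-a).round(3))
    K={}
    for c in("red","blue"):
        m=mask(d,c)&ok&(P[...,2]>.03)&(P[...,2]<.05)&(P[...,0]<.6)&(P[...,0]>.3)&(P[...,1]<.15)&(P[...,1]>-.15); p=P[m]; zt=np.median(p[:,2]); p=p[abs(p[:,2]-zt)<.004]
        print(c,len(p),"mean",p.mean(0).round(4),"rect",cv2.minAreaRect(p[:,:2].astype(np.float32)*1000)); K[c]=p.mean(0)
    e=K["red"]-K["blue"]; print("key yaw",np.arctan2(-e[0],e[1]),np.hypot(e[0],e[1]))
    m=ok&(P[...,2]>.028)&(P[...,2]<.036)&(P[...,0]>.3)&(P[...,0]<.65)&(P[...,1]<.15)&(P[...,1]>-.15)
    q,l,st,ce=cv2.connectedComponentsWithStats(m.astype(np.uint8)); m=l==1+st[1:,4].argmax(); p=P[m]; print("deck",len(p),cv2.minAreaRect(p[:,:2].astype(np.float32)*1000),np.median(p[:,2]))
    m=ok&(P[...,2]>.115)&(P[...,2]<.16)&(P[...,0]>.4)&(P[...,0]<.68)&(P[...,1]<.15)&(P[...,1]>-.12)
    q,l,st,ce=cv2.connectedComponentsWithStats(m.astype(np.uint8))
    for i in range(1,q):
        if st[i,4]>15: p=P[l==i]; print("keeper",len(p),p.mean(0).round(4),p[:,2].max().round(4),cv2.minAreaRect(p[:,:2].astype(np.float32)*1000))
E
python3 m.py
```

```text
== side
green 477 min [0.47  0.22  0.026] max [0.514 0.361 0.134] n [0.957 0.074 0.279] sv [0.0467 0.0252 0.0029]
  top edge mid [0.4796 0.29   0.1297] dir [ 0.087 -0.996 -0.003] len 0.135
yellow 252 min [0.479 0.231 0.031] max [0.624 0.422 0.134] n [-0.9   -0.073 -0.429] sv [0.0426 0.016  0.0073]
  top edge mid [0.5892 0.2988 0.1296] dir [ 0.086 -0.996  0.003] len 0.133
red 244 mean [0.5379 0.0509 0.0367] rect ((538.005615234375, 51.8757438659668), (30.794219970703125, 32.483219146728516), 77.310302734375)
blue 282 mean [0.5264 0.002  0.0435] rect ((526.5072631835938, 2.486268997192383), (32.640342712402344, 30.819868087768555), 75.37714385986328)
key yaw -0.23081044746766338 0.05020609384089498
deck 4753 ((585.2720336914062, 13.400413513183594), (186.06521606445312, 175.96249389648438), 76.10292053222656) 0.031758868196324674
keeper 196 [0.649  0.0534 0.14  ] 0.1481 ((648.0819702148438, 55.23420333862305), (20.401918411254883, 28.19740104675293), 72.01570129394531)
keeper 221 [ 0.6227 -0.0529  0.1405] 0.1468 ((622.3748168945312, -50.738948822021484), (19.465627670288086, 28.8341732
[... 455 characters left out ...]
44580078125, 53.47229766845703), (30.159866333007812, 31.88892364501953), 73.5986328125)
blue 236 mean [0.5252 0.0052 0.0437] rect ((524.9898071289062, 5.207189559936523), (31.224594116210938, 31.773374557495117), 76.66831970214844)
key yaw -0.24221434547980464 0.04978646830929964
deck 4516 ((569.77001953125, 19.291091918945312), (185.91258239746094, 149.23263549804688), 76.9149398803711) 0.03177195787989495
keeper 165 [0.646  0.0581 0.1429] 0.1472 ((646.4136962890625, 57.78643798828125), (18.120452880859375, 28.00615882873535), 76.03395080566406)
keeper 172 [ 0.6205 -0.0484  0.1431] 0.1492 ((620.6873779296875, -48.88185119628906), (17.990663528442383, 28.664945602416992), 77.96688842773438)
```

```bash
cat >> h.py <<'E'
from scipy.spatial.transform import Rotation as R
S=1
def yawR(a): return R.from_euler("z",a).as_matrix()
def board(yaw,lean):   # axes of a board leaning `lean` towards -x
    return yawR(yaw)@R.from_euler("y",-lean).as_matrix()
def tool(B,s=S): return R.from_matrix(np.c_[np.cross(s*B[:,0],-B[:,2]),s*B[:,0],-B[:,2]]).as_quat()
def unit(v): v=np.array(v,float); return v/np.linalg.norm(v)
D=np.deg2rad
GYAW=.0876; GTOP=np.array([.480,.291,.1305])
DYAW=-.238; CR0=np.array([.6241,.0058,.020])
DEPTH=.009   # TCP below the board's upper edge
def place(bx,bz,th,by=0):  # TCP pose: board's bottom centre at cradle (bx,by,bz), tilted th to the keys
    C=board(DYAW,-D(5)); B=board(DYAW,th-D(5))
    return CR0+C@[bx,by,bz]+B[:,2]*(.110-DEPTH), tool(B)
E
python3 - <<'E'
from cell import r; from h import *
B=board(GYAW,D(15))
for s in(1,-1):
    q=tool(B,s); print(s,[None if x is None else np.round(x,2) for x in (r.inverse_kinematics(GTOP+B[:,2]*a,q) for a in(.09,-DEPTH))])
    for th in(16,5,0):
        C=place(.0015,0,D(th)); B2=board(DYAW,D(th-5)); print(th,C[0].round(3),r.inverse_kinematics(C[0],tool(B2,s)))
E
```

```text
1 [array([ 0.53,  0.29,  1.86, -0.16,  0.76,  0.54]), array([ 0.51,  0.47,  1.87, -0.2 ,  0.56,  0.57])]
16 [0.607 0.01  0.119] [-0.04559156  0.55076709  1.73085022 -0.05862152  0.67228538  0.23484353]
5 [0.626 0.005 0.121] [-6.56917125e-02  6.37959698e-01  1.54948345e+00 -4.44089210e-16
  9.54149505e-01  1.72308287e-01]
0 [0.634 0.003 0.12 ] [-0.07355916  0.685877    1.46310133  0.01618844  1.07876397  0.15617802]
-1 [array([ 0.53,  0.29,  1.86, -0.16,  0.76, -2.6 ]), array([ 0.51,  0.47,  1.87, -0.2 ,  0.56, -2.57])]
16 [0.607 0.01  0.119] None
5 [0.626 0.005 0.121] None
0 [0.634 0.003 0.12 ] None
```

Run:
```python
from cell import r,optics; from h import *
B=board(GYAW,D(15)); q=tool(B)
r.move_to(GTOP+B[:,2]*.09,q); r.set_gripper(.5)
r.move_linear(GTOP+B[:,2]*.025)
print(r.current_t(),r.current_tool_pos(),r.current_opening())
a=optics.get_image("side")["pixels"]; b=optics.get_image("top")["pixels"]
f=lambda i,x,y:cv2.resize(i[y:y+160,x:x+160],(400,400),interpolation=cv2.INTER_CUBIC)
cv2.imwrite("pics/pre.png",np.hstack([f(a,200,100),f(b,170,180)])[:,:,::-1])
```

```text
4.0333 [0.47367452 0.29055256 0.15508436] 0.499302142762553
```

View pics/pre.png

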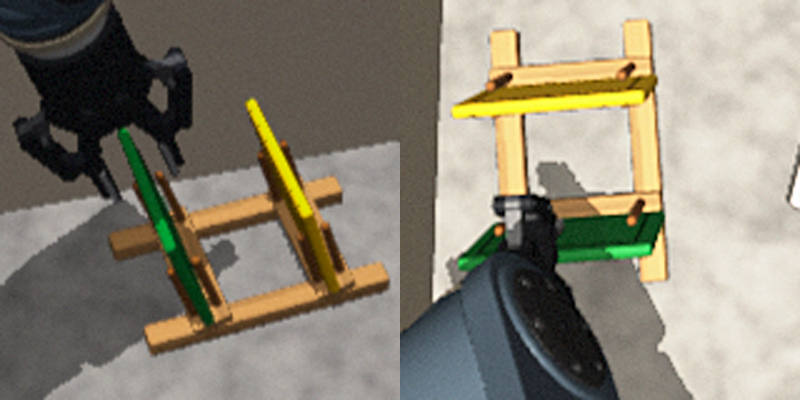

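The picture shows the fingers (tips near (112,195) and (178,168) in the left crop) straddling the green upper edge, clear of the dowels. Next I grasp and lift.

Run:
```python
from cell import r,optics; from h import *
B=board(GYAW,D(15)); f=lambda:print(round(r.current_t(),2),r.current_tool_pos().round(4),np.round(r.current_contact_force(),1),round(r.current_opening(),3),np.round(r.current_finger_force(),1))
r.move_linear(GTOP-B[:,2]*DEPTH,vel=.08); f()
r.set_gripper(0,60); f()
r.move_linear(GTOP+B[:,2]*.10,vel=.12); f()
r.move_linear(GTOP+B[:,2]*.10+[0,-.05,.05],vel=.15); f()
p,q=place(.0012,.125,D(16)); 
r.move_linear(p+[-.08,.04,.03],q,vel=.2); f()
r.sleep(.3)
import pickle
for n in("side","top"):
    d=optics.get_image(n); pickle.dump(d,open(n+"1.pkl","wb")); cv2.imwrite(f"pics/{n}1.png",d["pixels"][:,:,::-1])
    P,ok=cloud(d); m=mask(d,"green")&ok&(P[...,2]>.02)&(P[...,1]>-.2)&(P[...,1]<.2)&(P[...,0]>.35)&(P[...,0]<.75); g=P[m]
    pos,qq=r.current_tool_pos(),r.current_ee_rot(); T=R.from_quat(qq).as_matrix()
    L=(g-pos)@T; # tool: x along board y, y thickness, z down
    print(n,len(L),np.percentile(L,[1,5,50,95,99],axis=0).round(4).tolist())
    c=g.mean(0); print("n in tool",(np.linalg.svd(g-c,full_matrices=False)[2]@T).round(3).tolist())
```

```text
4.71 [0.4823 0.2911 0.1214] [-0.2  0.7  0.5] 0.498 0.0
5.1 [0.4819 0.2912 0.1221] [-5.8 -1.2  5.8] 0.106 58.9
6.16 [0.4541 0.2886 0.2264] [ 1.1  0.4 -3.3] 0.109 58.4
6.78 [0.4541 0.2388 0.2765] [-0.1 -0.  -3.4] 0.11 58.4
7.97 [0.5368 0.0483 0.2734] [ 0.5 -0.4 -2.2] 0.108 58.3
side 830 [[-0.0693, -0.0038, -0.0104], [-0.0687, -0.003, -0.0091], [-0.0433, 0.0031, 0.0179], [0.0143, 0.0053, 0.0859], [0.0284, 0.0056, 0.0924]]
n in tool [[-0.252, 0.023, 0.967], [0.967, 0.024, 0.252], [0.017, -0.999, 0.029]]
top 40 [[0.0371, -0.0039, -0.261], [0.043, -0.0016, -0.2587], [0.05, 0.0027, 0.0588], [0.0674, 0.0264, 0.0958], [0.0701, 0.027, 0.0968]]
n in tool [[-0.0, 0.067, -0.998], [-0.996, -0.093, -0.006], [-0.093, 0.993, 0.067]]
```

View pics/side1.png

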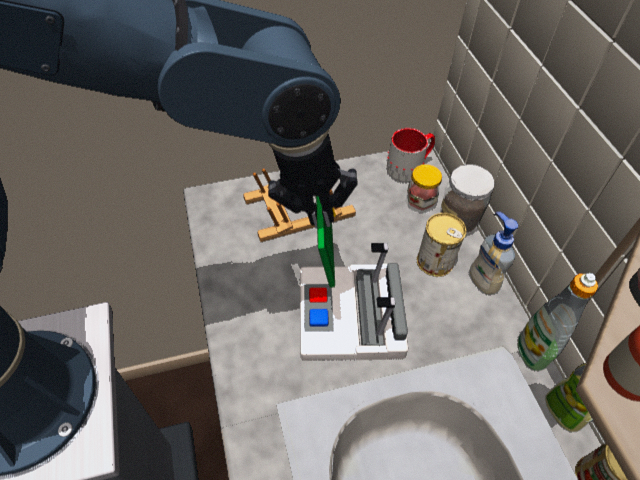

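The board is held centred (±70 mm) and aligned with the tool, with its upper edge 10 mm behind the TCP. The side picture shows it hanging at (325,240), clear of the dryer. Next is guarded insertion.

Run:
```python
from cell import r,optics; from h import *
th=D(16); f=lambda *a:print(*a,round(r.current_t(),2),r.current_tool_pos().round(4),np.round(r.current_contact_force(),1),round(r.current_opening(),3))
def slide(s,bx=.0014):  # bottom at distance s along the board's own plane above the floor
    return place(bx-s*np.sin(th),.0014+s*np.cos(th),th)
r.move_linear(*slide(.125),vel=.15); f()
r.move_linear(*slide(.028),vel=.1); r.sleep(.2); f(); F0=r.current_contact_force()
for s in np.arange(.024,-.006,-.002):
    r.move_linear(*slide(s),vel=.04); r.sleep(.1); F=r.current_contact_force()-F0; f(round(s,3),F.round(1))
    if np.linalg.norm(F)>8: break
for n in("side","top"):
    d=optics.get_image(n); cv2.imwrite(f"pics/{n}2.png",d["pixels"][:,:,::-1])
i=cv2.resize(cv2.imread("pics/side2.png")[200:380,270:450],(600,600),interpolation=cv2.INTER_CUBIC); cv2.imwrite("pics/c2.png",i)
```

```text
8.95 [0.5834 0.0157 0.2431] [-0.3 -0.3 -2.6] 0.109
10.27 [0.6018 0.0113 0.1484] [ 1.5  0.1 -1.7] 0.104
0.024 [-2.1  0.1 -0.9] 10.62 [0.6024 0.0111 0.1439] [-0.6  0.3 -2.6] 0.105
0.022 [-1.6  0.2 -0.2] 10.97 [0.6028 0.011  0.142 ] [-0.1  0.4 -1.9] 0.104
0.02 [-1.1 -0.4 -0.3] 11.32 [0.6031 0.0109 0.14  ] [ 0.3 -0.2 -2. ] 0.104
0.018 [-1.6  0.1 -1.2] 11.67 [0.6035 0.0108 0.1381] [-0.2  0.2 -2.9] 0.102
0.016 [-1.8  0.4  0.4] 12.02 [0.6039 0.0107 0.1361] [-0.4  0.6 -1.3] 0.108
0.014 [-1.9 -0.4 -0. ] 12.37 [0.6043 0.0106 0.1341] [-0.4 -0.3 -1.7] 0.104
0.012 [-1.5 -0.2 -1.2] 12.72 [0.6046 0.0105 0.1322] [-0.  -0.  -2.9] 0.104
0.01 [-1.8  0.6 -0.3] 13.07 [0.605  0.0104 0.1302] [-0.4  0.7 -2. ] 0.107
0.008 [-2.  -0.2 -0.1] 13.42 [0.6054 0.0103 0.1282] [-0.5 -0.1 -1.8] 0.106
0.006 [-1.6 -0.2  0.1] 13.77 [0.6057 0.0102 0.1263] [-0.1 -0.1 -1.6] 0.111
0.004 [-1.4  0.4 -1. ] 14.12 [0.6061 0.0102 0.1243] [ 0.1  0.5 -2.8] 0.108
0.002 [-1.3 -0.2 -0.7] 14.47 [0.6065 0.0101 0.1223] [ 0.2 -0.  -2.4] 0.108
-0.0 [-1.5 -0.3  3.3] 14.82 [0.607  0.01   0.1206] [-0.  -0.2  1.6] 0.107
-0.002 [-11.6  -0.3  24.4] 15.17 [0.6077 0.0099 0.1205] [-10.1  -0.2  22.7] 0.109
```

View pics/c2.png

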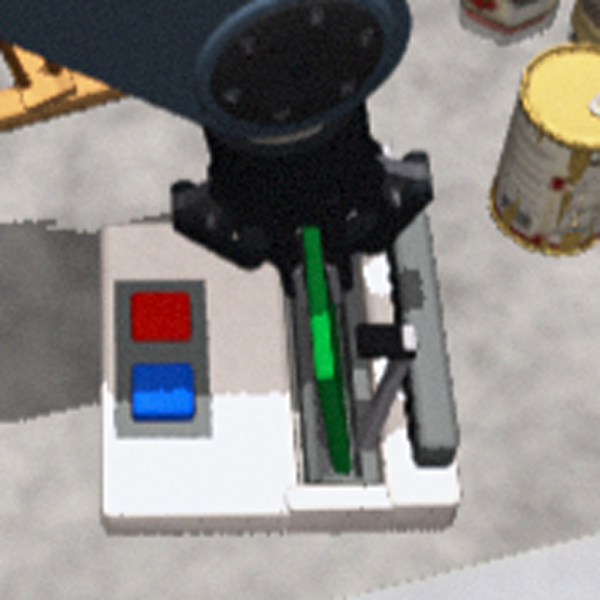

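Contact came at the expected floor height. The crop shows the foot in the slot at (340,465), in front of the keeper. Next I swing the board upright.

Run:
```python
from cell import r,optics; from h import *
f=lambda *a:print(*a,round(r.current_t(),2),r.current_tool_pos().round(4),np.round(r.current_contact_force(),1),round(r.current_opening(),3))
P=lambda d:place(.0014+(16-d)/16*.0005,.005*np.sin(D(d))+.0008,D(d))
for d in np.arange(16,0,-1.5):
    r.move_linear(*P(d),vel=.05); r.sleep(.08); F=r.current_contact_force(); f(d)
    if np.linalg.norm(F)>25: break
```

```text
16.0 15.6 [0.6067 0.01   0.1207] [-1.2 -0.4 -0.5] 0.109
14.5 15.93 [0.6092 0.0094 0.1211] [ 0.6  0.5 -1.6] 0.101
13.0 16.27 [0.6116 0.0088 0.1214] [ 0.1  0.8 -1.6] 0.11
11.5 16.6 [0.6143 0.0082 0.1217] [-0.2 -0.6 -2.2] 0.108
10.0 16.93 [0.6169 0.0075 0.1219] [ 0.1 -0.7 -1.7] 0.105
8.5 17.27 [0.6196 0.0069 0.122 ] [-0.1 -0.6 -2.4] 0.105
7.0 17.6 [0.6222 0.0062 0.1221] [-0.5 -0.  -1.8] 0.109
5.5 17.93 [0.6248 0.0056 0.122 ] [ 0.5  0.4 -2.2] 0.105
4.0 18.27 [0.6275 0.005  0.1219] [-0.5  0.4 -2.4] 0.109
2.5 18.6 [0.6301 0.0044 0.1217] [-1.  -0.2 -2.7] 0.111
1.0 18.93 [0.6326 0.0037 0.1214] [ 0.  -0.1 -1.8] 0.109
```

Run:
```python
from cell import r,optics; from h import *
f=lambda *a:print(*a,round(r.current_t(),2),r.current_tool_pos().round(4),np.round(r.current_contact_force(),1),round(r.current_opening(),3))
for bx,bz in((.0019,.0005),(.0023,.0005),(.0023,-.0003)):
    r.move_linear(*place(bx,bz,0),vel=.03); r.sleep(.1); f(bx,bz)
    if np.linalg.norm(r.current_contact_force())>20: break
r.set_gripper(.4); r.sleep(.3); f()
p,q=place(.0019,0,0)
B=board(DYAW,D(-5)); r.move_linear(p+B[:,2]*.11,q,vel=.15); f()
r.move_linear(p+B[:,2]*.11+[-.28,0,.05],vel=.3); r.set_gripper(0); f()
import pickle
for n in("side","top"):
    d=optics.get_image(n); cv2.imwrite(f"pics/{n}3.png",d["pixels"][:,:,::-1])
    P,ok=cloud(d); m=mask(d,"green")&ok&(P[...,2]>.03)&(P[...,1]>-.15)&(P[...,1]<.18)&(P[...,0]>.5)&(P[...,0]<.75)
    C=(P[m]-CR0)@board(DYAW,D(-5)); print(n,len(C),np.percentile(C,[1,50,99],axis=0).round(4).tolist()); print((np.linalg.svd(C-C.mean(0),full_matrices=False)[2][2]).round(3))
    m=mask(d,"yellow")&ok&(P[...,0]>.57)&(P[...,0]<.62)&(P[...,1]>.2)&(P[...,1]<.4); g=P[m]; 
    if len(g): print("yellow top",g[g[:,2]>np.percentile(g[:,2],99)-.006].mean(0).round(4))
i=cv2.resize(cv2.imread("pics/side3.png")[140:380,230:470],(600,600),interpolation=cv2.INTER_CUBIC); cv2.imwrite("pics/c3.png",i)
```

```text
0.0019 0.0005 19.28 [0.6344 0.0033 0.1209] [-0.4  0.1 -1.6] 0.107
0.0023 0.0005 19.63 [0.6349 0.0032 0.1209] [-0.  -0.5 -2.1] 0.107
0.0023 -0.0003 19.98 [0.6352 0.0032 0.1206] [-0.3 -0.2  4.5] 0.108
20.65 [0.6348 0.0032 0.1201] [-0.5  0.1  0.2] 0.4
21.53 [0.6433 0.0011 0.229 ] [-0.5 -0.2  0.4] 0.396
23.06 [0.3639 0.001  0.2799] [-0.2 -0.2  0. ] 0.002
side 1147 [[-0.0027, -0.0692, 0.0118], [-0.0015, -0.0084, 0.0708], [0.0073, 0.0629, 0.1145]]
[ 0.999  0.013 -0.042]
yellow top [0.5892 0.2971 0.1296]
top 1216 [[-0.0054, -0.0627, 0.0134], [-0.004, 0.0024, 0.0723], [0.0305, 0.0699, 0.1185]]
[-1.    -0.012  0.003]
yellow top [0.5877 0.3005 0.1299]
```

View pics/c3.png

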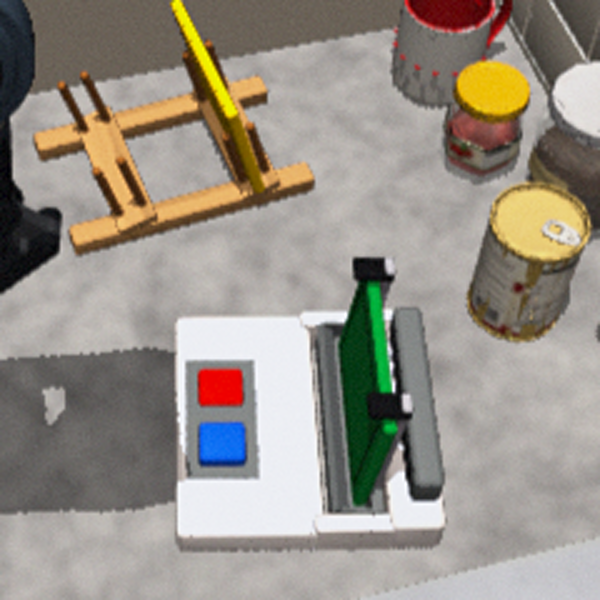

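The crop shows the board upright under both keepers (375,268 and 390,405), and its measured front face puts its centre near x = 2 mm. The yellow board has not moved. Now I press the blue key.

Run:
```python
from cell import r,optics; from h import *
f=lambda *a:print(*a,round(r.current_t(),2),r.current_tool_pos().round(4),np.round(r.current_contact_force(),1))
q=tool(board(DYAW,0)); k=np.array([.5258,.0036,0]); o=r.finger_overhang
r.move_linear(k+[0,0,.12+o],q,vel=.25); r.move_linear(k+[0,0,.05+o],vel=.1); f()
for z in(.043,.041,.039,.0375,.0365,.0355,.0345):
    r.move_linear(k+[0,0,z+o],vel=.03); r.sleep(.1); f(z)
    if r.current_contact_force()[2]>15: break
r.move_linear(k+[0,0,.12+o],vel=.15); r.move_linear(k+[-.17,0,.25],vel=.3); f()
for n in("side","top"):
    d=optics.get_image(n); cv2.imwrite(f"pics/{n}4.png",d["pixels"][:,:,::-1]); P,ok=cloud(d)
    for c in("red","blue"):
        m=mask(d,c)&ok&(P[...,2]>.03)&(P[...,2]<.05)&(P[...,0]<.6)&(P[...,0]>.48)&(P[...,1]<.1)&(P[...,1]>-.05); print(n,c,m.sum(),np.median(P[m][:,2]).round(4))
    m=mask(d,"green")&ok&(P[...,2]>.03)&(P[...,1]>-.15)&(P[...,1]<.18)&(P[...,0]>.5)&(P[...,0]<.75)
    C=(P[m]-CR0)@board(DYAW,D(-5)); print(np.percentile(C,[1,50,99],axis=0).round(4).tolist())
```

```text
25.01 [0.5262 0.0036 0.0726] [0.4 0.7 0.2]
0.043 25.49 [0.5257 0.0036 0.065 ] [-0.7  0.6 -0.4]
0.041 25.84 [0.5258 0.0036 0.0629] [ 0.3 -0.3 -0.7]
0.039 26.19 [0.5257 0.0036 0.0609] [ 0.3  0.2 -0.1]
0.0375 26.54 [0.5259 0.0036 0.0596] [-0.7  0.1  3.1]
0.0365 26.89 [0.526  0.0036 0.0594] [-4.8 -0.4 16.8]
28.43 [0.3563 0.0036 0.2494] [0.7 0.4 0.3]
side red 273 0.0434
side blue 269 0.0369
[[-0.0028, -0.0693, 0.0118], [-0.0015, -0.0084, 0.0698], [0.0073, 0.0633, 0.1162]]
top red 246 0.0438
top blue 218 0.0367
[[-0.0054, -0.0627, 0.0138], [-0.004, 0.0017, 0.0721], [0.0303, 0.07, 0.119]]
```

The blue key is down (37 mm), the red key is up (44 mm), and the board is unmoved.

```bash
python3 -c "
from cell import r
print(r.hand_in())"
```

```text
the job is handed in; nothing more can be done
None
```

I handed the job in: by the last camera measurements the green board stands seated under both keepers, the blue key is fully down and the red key is up, and the yellow board had not moved when last measured, just before the key press; the hand-in call returned no verdict.

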